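# Hang the tube block on the sprung lift hook

## Robot

A 7-joint arm with a two-finger parallel gripper is mounted at the origin on the work surface. World frame = base frame: x ahead of the robot, y to its left, z up, the work surface at z = 0. Lengths are in m, angles in rad, forces in N, time in s.
With the tool pointing down it reaches from about 0.4 to 0.85 m from the base axis. Payload 4.5 kg.
Tool frame: the origin (TCP) lies at the very end of the fingers, on their centre line; the grasp point (between the pads) lies 19 mm behind it; z points along the fingers, y is the direction in which the jaws open and shut (so a half turn about z gives the same grasp; the last joint's range is limited). The gripper opens to 85 mm and grips with 20 to 120 N. Pads are 22 mm wide; open, the fingers measure 114 mm over their backs; the gripper's body (76 mm by 85 mm) begins 54 mm behind the grasp point. The pads swing forward as they close: fully open they stand 13 mm farther back than shut.
Start: joints at [-1.069, 0.689, -0.195, 1.565, 0.157, 0.902, -0.215], TCP at [0.282, 0.558, 0.231] pointing down, gripper open.
Joint ranges: [-3.01, 3.01], [-0.46, 2.08], [-1.47, 1.51], [0.13, 2.56], [-1, 4.14], [0.04, 2.09], [-2.66, 2.66]. Speed limits (rad/s): [2.57, 2.57, 3.14, 3.14, 3.14, 3.14, 3.14].

## Interface

Orientations are given as [roll, pitch, yaw] about the fixed x, y, z axes, in that order (R = Rz(yaw) Ry(pitch) Rx(roll)).
In Python, from workcell import ctrl gives the robot as it stands.
- The arm moves only by the shell command python3 -m crank 'ROWS'. ROWS is JSON, one flat list of numbers, 5 for each row, row after row: the finger opening in cm, from 0 to 8.54, then the shift along the tool's x, y, z in cm, then the turn about the tool's z in degrees. In form: [grip, x, y, z, yaw, grip, x, y, z, yaw, ...]. A call has 1 to 12 rows; each row is the pose to reach, as a shift and turn from the pose commanded when the call began, along the tool's axes at that moment; what a row does not reach only later rows make up. A row lasts 1/10 s, in which the tool goes at most 50 mm and 8.59 degrees, less where a joint would pass 70% of its speed; a pose out of reach is approached as far as the arm can. A call with a gripper value outside its range is refused whole. The fingers move at their own pace and stop on an object; the grip force is fixed at half the most. Time passes only in rows, so rows that repeat a pose let the fingers close. It gives the time, the measured TCP pose, the force and the opening at its end, in the units of the state.
- ctrl.get_obs(): the state, without advancing time (a new reading comes with each control period).
- ctrl.camera(name): name is "side" or "top"; returns (picture, depth): 384x512x3 uint8, red, green, blue; 384x512 float32, m along the optical axis (not along the pixel's ray), 0 where there is no reading.
- ctrl.camera_model(name): a dict with "fx", "fy", "cx", "cy" (pixels), "k1" (the pictures are not rectified: a ray, as slopes to the right and down, at radius r is drawn at 1 + k1 r^2 times it, then the intrinsics apply), "R" (3x3) and "t" (3): a world point X has camera coordinates R X + t. Camera axes: x right, y down, z forward; pixel columns grow to the right and rows downward; lengths in m; the calibration is good to about 2 mm. A picture is of the moment at which its call begins. camera_model takes no time and is no camera call.
- ctrl.job_done(): hands the job in, once; it reports no verdict.
The state is a dict: "clock": time; "joint_positions": joint angles; "joint_vel": joint speeds; "joint_torque": joint torques, N m; "position": TCP position; "eef_rot": TCP orientation; "wrist_force": force on the tool from outside, world axes, zero at the start; "moment": the same for the moment, N m; "finger_gap": opening from 0.0 (shut) to 1.0 (fully open).
Only numpy, scipy, OpenCV 4.12 (cv2) and the standard library are available. Lean on these libraries where they do the work, as an engineer would, in place of code of your own. Each camera call takes 0.05 s, during which the arm holds its last target. There are 200 camera calls.

## Task

Draw the sprung hook of the lift stand down, bring it under the standing handle of the aluminium tube block, and let it rise gently, under control, until the block hangs on the hook with the arm fully back up; then let go. Feel for the handle: stop as soon as you touch it, so that the standing block is not shoved or tipped by more than a few millimetres, do not press the hook hard on it, do not touch the block yourself, never let the hook fly up, and leave the other things alone.

Things in the scene. Friction and masses are not known exactly. Their poses are not given: they have to be found in the camera images.
- stand: Lift stand, fixed. White base plate 360 x 200 x 10 mm with a 26 mm steel post standing in it. Origin: on the post's axis at bench height; z up; the plate reaches 320 mm along -x from the post. The post turns, with arm, knob and hook. Its top is 302 mm above the bench.
- swing (a joint): Turn of the post with its arm, rad, -0.9 to 0.5, light friction. At 0 the arm points along the stand's -x; growing values carry the arm's end towards the stand's +y, which is the way the hook's open tip points.
- lift (a joint): How far the sprung arm is pulled down, m: 0 fully up (as it starts), 0.12 its lower stop, which is lower than the block allows. The spring pulls it up with about 13.5 N at 0 and 16.5 N at 0.12 (own weight already taken off); let go unloaded it flies up.
- knob (a point): Centre of the upright black grip cylinder (26 mm diameter, 40 mm high) on top of the arm's end, 200 mm from the post's axis. A flange (56 mm wide) lies under it, its top 20 mm below this point; fingertips can bear down on it. The arm below is 22 mm wide, 14 mm thick. The hook hangs from the arm under the knob.
- hook: Steel hook of 6 mm round bar under the arm's end. Origin: lowest point of its inside, where a hung bar rests, 110 mm straight below the knob's centre; z up; x along the arm to the post; y from the shank to the open tip. Inner face of the upright shank at y = -6 mm; inside 12 mm wide; underside 6 mm below the origin; arm's underside 70 mm above it.
- hook_tip (a point): Top of the hook's open tip, 9 mm along y and 16 mm up from the hook's origin; 6 mm thick. To hook on, it must pass under the bail's bar, on until the bar lies between tip and shank.
- block: Loose aluminium tube block 90 (x) x 130 (y) x 45 mm (z), about 0.85 kg, with white tube caps 10 mm above its top; stands on the stand's plate, under the hook's arc. Origin: centre of its underside; z up. A push of about 4 to 5 N on its bail shoves or tips it. A steel bail (arched handle) stands over it in the x-z plane.
- bail_pivot (a point): Midpoint of the bail's pivot line, which runs along the block's x, 25 mm above its underside. The bail is 6 mm round bar, 100 mm wide up to 45 mm from the pivot line, then narrowing to 50 mm at 80 mm; its shallow peak (bar centre) is 85 mm from the pivot line, over this point if upright.
- bail_foot (a point): One pivot end of the bail, 50 mm along the block's x from the midpoint. The bail leans by up to 0.4 rad either way about this pivot line (peak up to 33 mm to either side along y, and up to 7 mm lower). The lean changes every time and is not measured: see or feel it. It is stiff and keeps its lean, so the block may hang slanted.
- rack: Bystander: blue tube rack 85 x 125 x 58 mm, loose. Origin: centre of its underside.
- reagent: Bystander: amber jar, 48 mm diameter, 90 mm tall, loose. Origin: centre of its underside.
- beaker: Bystander: white plastic cup, 60 mm diameter at the rim, 75 mm tall, loose. Origin: centre of its underside.
Mind the look-alikes: they are no part of the job. There is more than one size of the block; the job needs the smallest.

How it is judged:
On the way, in this order (a step that is already met when the one before it is completed fails the run):
1. the hook is drawn down by more than 50 mm (value of joint lift above 0.05 m), for 0.2 s.
2. the block is carried by the hook, more than 15 mm off the plate at its centre (height (world z) of block above 0.025 m and contact force between hook and block above 3 N), for 0.2 s.
At the end, for the whole second after the job is handed in: The block hangs on the hook (it bears on the hook with more than 3 N), its underside's centre more than 35 mm above the bench (25 mm above the plate), slanted less than 0.6 rad, slower than 60 mm/s, the arm within 12 mm of fully up, and the rack, jar and cup within 30 mm of where they stood (value of joint lift below 0.012 m and height (world z) of block above 0.035 m and contact force between hook and block above 3 N and angle between block's own z axis and vertical below 0.6 rad and linear speed of block below 0.06 m/s and distance of each of rack, reagent, beaker from where it was at the start of the episode below 0.03 m); the robot touches nothing.
It fails at once if the block is shoved or tipped by more than 4 mm while it stands on the plate or the hook is still too low to carry it (drawn down more than 60 mm) ((height (world z) of block below 0.0115 m or value of joint lift above 0.06 m) and distance of block from where it was at the start of the episode above 0.004 m).
It fails at once if hook and block press on each other with more than 20 N (contact force between hook and block above 20 N).
It fails at once if the hook flies up (faster than 0.4 m/s) (velocity of joint lift below -0.4 m/s).
It fails at once if the robot touches the block (contact force between any of the fingers, the arm and block above 0.5 N).
It fails at once if rack, jar or cup is moved more than 30 mm (distance of any of rack, reagent, beaker from where it was at the start of the episode above 0.03 m).
It also fails if it takes over 72 s, if anything falls off the work surface, if the arm or the gripper's body presses on something with over 40 N, if the wrist force passes 120 N, or if a joint passes its speed limit or range.

## Working session

There is one attempt and no reset: what is moved stays moved. The work goes in short steps, Python scripts to look and compute and a shell command to move; the robot and the scene stay as the last step left them, time stands still between calls to the robot, and variables do not carry over. Pictures are saved under pics/ and viewed, about 8 in all and at most 12, crops included, and the job is handed in when it is done.

```bash
ls; mkdir -p pics
python3 - <<'E'
from workcell import ctrl
import cv2,numpy as np
o=ctrl.get_obs()
for k in o: print(k,np.round(o[k],3))
for n in("side","top"):
    p,d=ctrl.camera(n); cv2.imwrite(f"pics/{n}0.png",p[:,:,::-1]); np.save(f"pics/{n}0d.npy",d)
    m=ctrl.camera_model(n); print(n,{k:np.round(v,3).tolist() for k,v in m.items()})
E
```

```text
pics
clock 0.0
joint_positions [-1.069  0.69  -0.194  1.566  0.157  0.902 -0.215]
joint_vel [-0.    -0.     0.     0.001 -0.    -0.    -0.   ]
joint_torque [ 0.0000e+00 -5.3961e+01 -1.2670e+00 -1.5854e+01  9.0000e-03  1.0000e-02
  0.0000e+00]
position [0.282 0.557 0.23 ]
eef_rot [-3.14   0.     2.674]
wrist_force [ 0.126 -0.036 -0.625]
moment [-0.023  0.032  0.019]
finger_gap 0.999
side {'fx': 355.522, 'fy': 355.522, 'cx': 250.702, 'cy': 187.197, 'k1': -0.108, 'R': [[0.962, -0.273, -0.02], [-0.162, -0.506, -0.847], [0.221, 0.818, -0.531]], 't': [-0.511, 0.222, 1.03]}
top {'fx': 385.834, 'fy': 385.834, 'cx': 257.825, 'cy': 194.066, 'k1': -0.043, 'R': [[-0.02, -1.0, -0.012], [-0.994, 0.021, -0.111], [0.111, 0.01, -0.994]], 't': [0.003, 0.545, 0.98]}
```

View pics/side0.png

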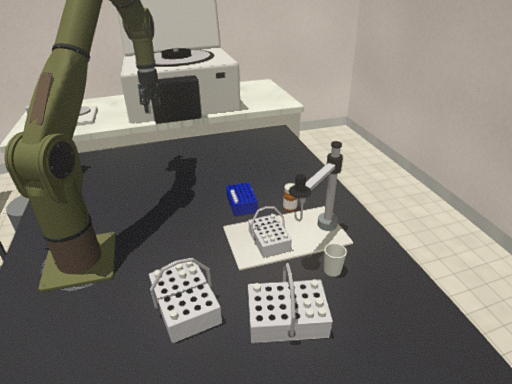

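View pics/top0.png

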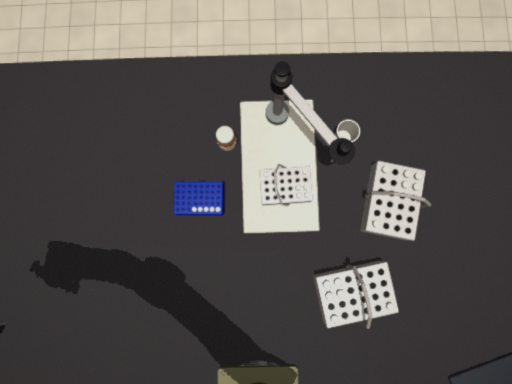

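```bash
cat > h.py <<'E'
import numpy as np,cv2
from workcell import ctrl
def mdl(n):
    m=ctrl.camera_model(n); return {k:np.array(v) for k,v in m.items()}
def slopes(m,uv):
    K=np.array([[m['fx'],0,m['cx']],[0,m['fy'],m['cy']],[0,0,1.]])
    uv=np.asarray(uv,float).reshape(-1,1,2)
    return cv2.undistortPoints(uv,K,np.array([m['k1'],0,0,0.]))[:,0]
def dep(n,uv,d):
    m=mdl(n); s=slopes(m,uv); d=np.asarray(d,float).reshape(-1,1)
    return (np.c_[s,np.ones(len(s))]*d-m['t'])@m['R']
def plane(n,uv,z):
    m=mdl(n); s=slopes(m,uv); r=np.c_[s,np.ones(len(s))]@m['R']; c=-m['R'].T@m['t']
    return c+r*((z-c[2])/r[:,2])[:,None]
def proj(n,X):
    m=mdl(n); K=np.array([[m['fx'],0,m['cx']],[0,m['fy'],m['cy']],[0,0,1.]])
    return cv2.projectPoints(np.asarray(X,float).reshape(-1,1,3),cv2.Rodrigues(m['R'])[0],m['t'],K,np.array([m['k1'],0,0,0.]))[0][:,0]
def tri(uvt,uvs):
    A=[];b=[];
    for n,uv in(("top",uvt),("side",uvs)):
        m=mdl(n); s=slopes(m,uv)[0]; r=m['R'].T@np.r_[s,1]; r/=np.linalg.norm(r); P=np.eye(3)-np.outer(r,r)
        A.append(P); b.append(P@(-m['R'].T@m['t']))
    A=np.vstack(A);b=np.hstack(b); x=np.linalg.lstsq(A,b,rcond=None)[0]; return x,np.linalg.norm(A@x-b)
def cloud(n,d):
    v,u=np.nonzero(d>0); return np.c_[u,v],dep(n,np.c_[u,v],d[v,u])
def crop(n,p,box,s,f):
    x0,y0,x1,y1=box; cv2.imwrite(f,cv2.resize(p[y0:y1,x0:x1],None,fx=s,fy=s,interpolation=cv2.INTER_CUBIC))
E
python3 - <<'E'
from h import *
t=cv2.imread("pics/top0.png"); s=cv2.imread("pics/side0.png"); d=np.load("pics/top0d.npy"); ds=np.load("pics/side0d.npy")
# plate outline
uv,X=cloud("top",d)
img=t[uv[:,1],uv[:,0]].astype(int)
near=(uv[:,0]>230)&(uv[:,0]<330)&(uv[:,1]>90)&(uv[:,1]<240)
m=near&(X[:,2]>0.0)&(X[:,2]<.022)&(img.min(1)>140)
r=cv2.minAreaRect(X[m][:,:2].astype(np.float32)); print("plate",m.sum(),np.median(X[m][:,2]),r, cv2.boxPoints(r).round(3).tolist())
m=near&(X[:,2]>.052)&(X[:,2]<.073)&(uv[:,1]>150)
r=cv2.minAreaRect(X[m][:,:2].astype(np.float32)); print("blocktop",m.sum(),r,cv2.boxPoints(r).round(3).tolist())
m=near&(X[:,2]>.08)&(X[:,2]<.13)&(uv[:,1]>150)
q=np.c_[uv[m],X[m].round(3)*1000]; print("bail pts",m.sum()); print(q[::4])
m=(uv[:,0]>240)&(uv[:,0]<365)&(uv[:,1]>50)&(uv[:,1]<170)&(X[:,2]>.2)
for z in np.arange(.2,.32,.01):
    k=m&(abs(X[:,2]-z)<.005); 
    if k.sum(): print(round(z,2),k.sum(),np.median(X[k],0).round(3),X[k].min(0).round(3),X[k].max(0).round(3))
a=cv2.resize(t[60:240,220:370],None,fx=2.6,fy=2.6,interpolation=2)
b=cv2.resize(s[135:270,215:350],None,fx=3,fy=3,interpolation=2)
h=max(a.shape[0],b.shape[0]); c=np.zeros((h,a.shape[1]+b.shape[1],3),np.uint8); c[:a.shape[0],:a.shape[1]]=a; c[:b.shape[0],a.shape[1]:]=b
cv2.imwrite("pics/c0.png",c); print(c.shape)
E
```

```text
plate 6735 0.010481773202417517 ((0.6272833347320557, -0.08335597813129425), (0.3733634054660797, 0.26485675573349), 5.736051559448242) [[0.42800000309944153, 0.029999999329447746], [0.45500001311302185, -0.23399999737739563], [0.8259999752044678, -0.19599999487400055], [0.800000011920929, 0.06700000166893005]]
blocktop 1655 ((0.5632908940315247, -0.0795786902308464), (0.10362391918897629, 0.12991514801979065), 2.8623664379119873) [[0.5080000162124634, -0.017000000923871994], [0.5149999856948853, -0.1469999998807907], [0.6179999709129333, -0.1420000046491623], [0.6119999885559082, -0.012000000104308128]]
bail pts 99
[[277. 165. 611. -58.  84.]
 [278. 166. 608. -61.  87.]
 [276. 168. 601. -55.  95.]
 [277. 169. 598. -57.  99.]
 [275. 171. 591. -52. 110.]
 [274. 173. 586. -49. 113.]
 [274. 175. 581. -49. 114.]
 [274. 177. 576. -49. 115.]
 [274. 179. 570. -49. 118.]
 [274. 181. 565. -49. 119.]
 [274. 183. 561. -49. 116.]
 [274. 185. 556. -49. 114.]
 [275. 186. 554. -51. 117.]
 [276. 187. 551. -53. 115.]
 [275. 189. 546. -51. 118.]
 [275. 191. 542. -51. 113.]
 [277. 192. 540. -55. 109.]

[... 387 characters left out ...]
 0.743 -0.067  0.232] [ 0.622 -0.161  0.225] [ 0.762 -0.042  0.235]
0.24 627 [ 0.69  -0.12   0.244] [ 0.584 -0.175  0.235] [ 0.762 -0.041  0.245]
0.25 610 [ 0.621 -0.168  0.249] [ 0.58  -0.214  0.245] [ 0.767 -0.041  0.255]
0.26 202 [ 0.755 -0.066  0.262] [ 0.594 -0.19   0.255] [ 0.779 -0.041  0.265]
0.27 47 [ 0.754 -0.069  0.27 ] [ 0.594 -0.19   0.265] [ 0.776 -0.048  0.275]
0.28 42 [ 0.754 -0.072  0.279] [ 0.594 -0.19   0.275] [ 0.766 -0.051  0.284]
0.29 146 [ 0.607 -0.184  0.29 ] [ 0.595 -0.199  0.285] [ 0.761 -0.052  0.295]
0.3 196 [ 0.765 -0.064  0.302] [ 0.75  -0.078  0.295] [ 0.781 -0.048  0.305]
0.31 2 [ 0.759 -0.06   0.305] [ 0.756 -0.066  0.305] [ 0.762 -0.054  0.305]
(468, 795, 3)
```

View pics/c0.png

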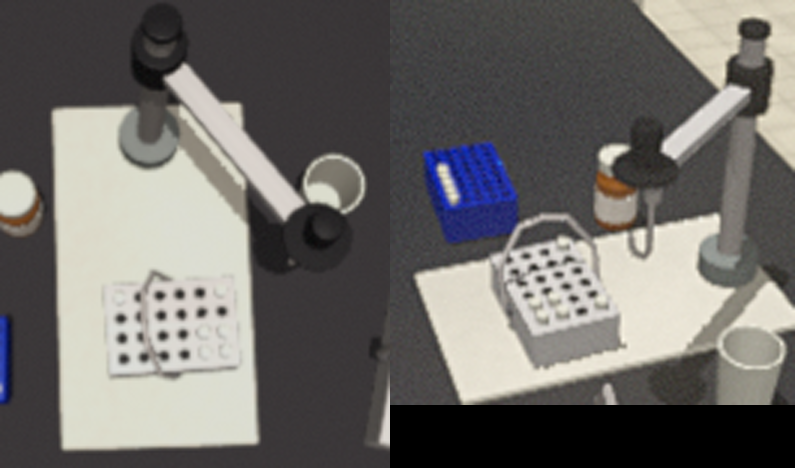

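Both views show the small block at top px (287,185), with its bail leaning to +y (peak at about y=-0.049, z≈0.118). The knob is at about (0.607,-0.184), centre z 0.27, and the post at (0.765,-0.064). That makes the radius 0.198, against 0.200 given. I'll move over the knob now.

```bash
python3 -m crank '[8.5,0,0,-5,0, 8.5,0,0,-10,0, 8.5,-3,-3,-14,0, 8.5,-7,-6,-14,0, 8.5,-11,-9,-14,0, 8.5,-15,-12,-14,0, 8.5,-19,-15.5,-14,0, 8.5,-23,-19,-14,0, 8.5,-27,-22.5,-14,0, 8.5,-31,-26,-14,0, 8.5,-31,-26,-14,0, 8.5,-31,-26,-14,0]'
python3 - <<'E'
from h import *
print(ctrl.get_obs()['joint_positions'],ctrl.get_obs()['position'])
t=cv2.imread("pics/top0.png");d=np.load("pics/top0d.npy")
uv,X=cloud("top",d)
b=lambda x0,y0,x1,y1:(uv[:,0]>x0)&(uv[:,0]<x1)&(uv[:,1]>y0)&(uv[:,1]<y1)
for n,box,z0,z1 in(("knobtop",(325,130,365,165),.282,.298),("posttop",(265,55,300,90),.295,.31),("beaker",(330,115,365,148),.066,.085),("flange",(320,125,365,170),.242,.256)):
    k=b(*box)&(X[:,2]>z0)&(X[:,2]<z1); P=X[k]; c,r=cv2.minEnclosingCircle(P[:,:2].astype(np.float32)); print(n,k.sum(),P.mean(0).round(4),np.round(c,4),round(r,4))
# plate left edge: leftmost plate pixel per row on plane z=.01
g=t.min(2)>140; L=[];Rr=[]
for v in range(125,228,4):
    c=np.nonzero(g[v,225:340])[0]+225; L.append((c[0]-.5,v)); Rr.append((c[-1]+.5,v))
for e in(L,Rr):
    P=plane("top",e,.01)[:,:2]; f=cv2.fitLine(P.astype(np.float32),cv2.DIST_HUBER,0,.001,.001).ravel(); print("edge dir",np.degrees(np.arctan2(f[1],f[0])),f[2:])
E
```

```text
clock: 1.3
position: [0.4424, 0.1819, 0.371]
eef_rot: [-3.14, 0.001, 2.666]
wrist_force: [0.6, 0.8, 0.0]
finger_gap: 0.994
[-0.37300996  0.32872075 -0.16226271  1.77666332  0.06257218  1.04227404
  0.53711529] [0.44239825 0.18189288 0.37100974]
knobtop 139 [ 0.6066 -0.185   0.2896] [ 0.6071 -0.1859] 0.0132
posttop 198 [ 0.7652 -0.0638  0.3015] [ 0.7662 -0.0634] 0.0162
beaker 101 [ 0.705  -0.2477  0.0736] [ 0.6977 -0.2421] 0.0305
flange 545 [ 0.6159 -0.1752  0.2484] [ 0.6239 -0.1751] 0.0475
edge dir 0.6092628 [0.5869696 0.0338475]
edge dir 0.8570962 [ 0.59534514 -0.16510902]
```

```bash
python3 -m crank '[8.5,-4,-3.2,0,0, 8.5,-8,-6.4,0,0, 8.5,-12,-9.6,0,0, 8.5,-16,-12.8,0,0, 8.5,-20,-16,0,0, 8.5,-24,-19.2,0,0, 8.5,-28,-22.4,0,0, 8.5,-31.4,-25.1,0,0, 8.5,-31.4,-25.1,0,0, 8.5,-31.4,-25.1,0,0, 8.5,-31.4,-25.1,0,0]'
```

```text
clock: 2.4
position: [0.6086, -0.1765, 0.3709]
eef_rot: [3.14, -0.002, 2.677]
wrist_force: [0.3, 0.7, 0.8]
finger_gap: 0.992
```

```bash
python3 -m crank '[8.5,0,0,0,0, 8.5,0,0,2,0, 8.5,0,0,4,0, 8.5,0,0,6,0, 8.5,0,0,6,0, 8.5,0,0,6,0]'
```

```text
clock: 3.0
position: [0.6086, -0.1784, 0.3119]
eef_rot: [3.141, 0.0, 2.675]
wrist_force: [-0.8, -1.4, -0.1]
finger_gap: 0.995
```

```bash
python3 -m crank '[8.5,-0.1,-0.7,0,0, 8.5,-0.1,-0.7,2,0, 8.5,-0.1,-0.7,4,0, 8.5,-0.1,-0.7,5.2,0, 8.5,-0.1,-0.7,5.7,0, 8.5,-0.1,-0.7,5.7,0, 8.5,-0.1,-0.7,5.7,0]'
python3 - <<'E'
from h import *
a=ctrl.camera("side")[0][:,:,::-1]; b=ctrl.camera("top")[0][:,:,::-1]
a=cv2.resize(a[110:240,240:370],None,fx=3,fy=3,interpolation=2); b=cv2.resize(b[80:210,270:400],None,fx=3,fy=3,interpolation=2)
cv2.imwrite("pics/c1.png",np.hstack([a,b]))
E
```

```text
clock: 3.7
position: [0.6068, -0.1865, 0.2553]
eef_rot: [3.141, 0.002, 2.674]
wrist_force: [0.8, 1.1, -0.5]
finger_gap: 0.996
```

View pics/c1.png

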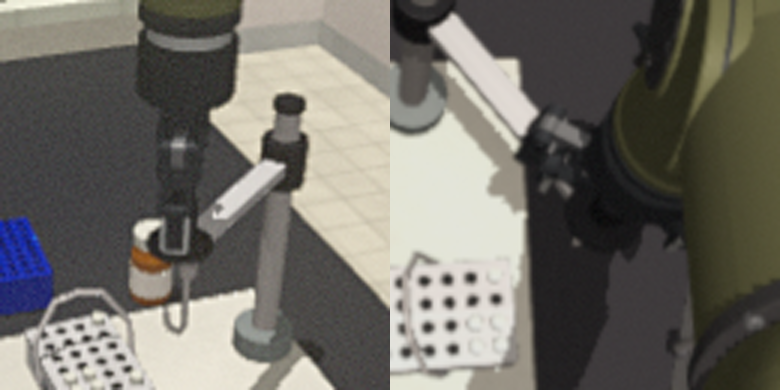

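The fingers straddle the knob just above the flange, seen at about (178,235) in the left crop. I'll close.

```bash
python3 -m crank '[0,0,0,0,0, 0,0,0,0,0, 0,0,0,0,0, 0,0,0,0,0, 0,0,0,0,0, 0,0,0,0,0, 0,0,0,0,0, 0,0,0,0,0]'
```

```text
clock: 4.6
position: [0.606, -0.1867, 0.2545]
eef_rot: [-3.141, 0.0, 2.674]
wrist_force: [-1.8, -0.8, 2.6]
finger_gap: 0.286
```

```bash
python3 -m crank '[0,0,0,0.4,0, 0,0,0,1.1,0, 0,0,0,1.8,0, 0,0,0,2.6,0, 0,0,0,3.4,0, 0,0,0,4.2,0, 0,0,0,5,0, 0,0,0,5.8,0, 0,0,0,6.6,0, 0,0,0,7.3,0, 0,0,0,7.7,0, 0,0,0,7.7,0]'
```

```text
clock: 5.8
position: [0.6066, -0.1875, 0.1791]
eef_rot: [-3.141, 0.003, 2.673]
wrist_force: [-3.8, -1.4, 15.3]
finger_gap: 0.286
```

```bash
python3 -m crank '[0,0,0,0,0, 0,0,0,0,0]'
python3 - <<'E'
from h import *
a=ctrl.camera("side")[0][:,:,::-1]
cv2.imwrite("pics/c2.png",cv2.resize(a[130:270,220:360],None,fx=4,fy=4,interpolation=2))
print(ctrl.get_obs()['position'])
E
```

```text
clock: 6.0
position: [0.6067, -0.1875, 0.1796]
eef_rot: [-3.141, 0.003, 2.674]
wrist_force: [-4.9, -2.0, 14.9]
finger_gap: 0.288
[ 0.60668729 -0.18752962  0.17960697]
```

View pics/c2.png

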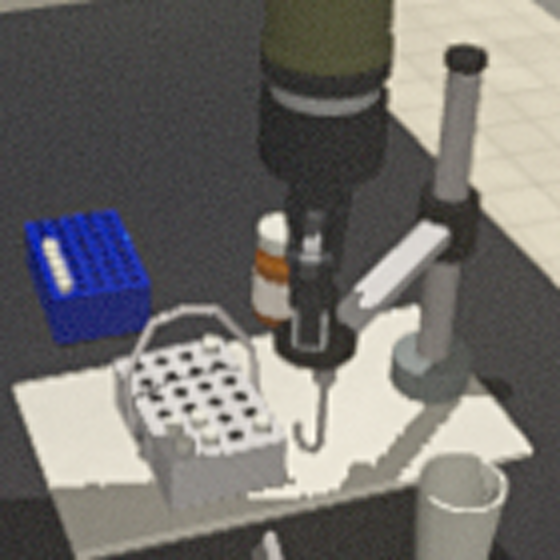

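Run:
```python
from h import *
for z in(.07,.08,.09): print(z,plane("side",[(297.9,242.4)],z).round(4))
print("exp hook bottom px",proj("side",[[.6067,-.1875,.079],[.6067,-.1875,.085]]))
print("bail peak",tri((274.5,181.),(267.,208.)), tri((274.5,183.),(267.,208.)))
print("exp bail mid px", proj("side",[[.563,-.049,.1146],[.563,-.055,.1165],[.563,-.062,.118]]), proj("top",[[.563,-.049,.1146],[.563,-.055,.1165],[.563,-.062,.118]]))
```

```text
0.07 [[ 0.6184 -0.1787  0.07  ]]
0.08 [[ 0.6135 -0.1893  0.08  ]]
0.09 [[ 0.6087 -0.1998  0.09  ]]
exp hook bottom px [[295.31959612 242.76480921]
 [295.42863412 241.09379356]]
bail peak (array([ 0.56802773, -0.05041518,  0.11071445]), np.float64(0.002199118040529722)) (array([ 0.56543963, -0.05080051,  0.11105259]), np.float64(0.005554824962040287))
exp bail mid px [[264.72823679 207.05575207]
 [265.34891191 207.65188427]
 [266.08113449 208.55508546]] [[274.13536186 182.21148744]
 [276.65712629 182.04614762]
 [279.59916405 181.89502656]]
```

```bash
cat > arc.py <<'E'
from h import *
import sys
P=np.array([.7655,-.0636])
o=ctrl.get_obs(); p=o['position'][:2]; yw=o['eef_rot'][2]; v=p-P; R=np.linalg.norm(v); a0=np.degrees(np.arctan2(-v[1],-v[0]))
print("R",R.round(4),"phi",a0.round(2),"z",o['position'][2])
ex=np.array([np.cos(yw),np.sin(yw)]); ey=np.array([np.sin(yw),-np.cos(yw)])
for f in map(float,sys.argv[1:]):
    q=P-R*np.array([np.cos(np.radians(f)),np.sin(np.radians(f))]); d=(q-p)*100
    print(f,"y",q[1].round(4),"row",(d@ex).round(2),(d@ey).round(2),"yaw",round(a0-f,1))
E
python3 arc.py 36 34 32 30 28 26 24 22 20
```

```text
R 0.2014 phi 37.97 z 0.17960697262473935
36.0 y -0.182 row 0.62 0.31 yaw 2.0
34.0 y -0.1762 row 1.24 0.64 yaw 4.0
32.0 y -0.1703 row 1.85 0.99 yaw 6.0
30.0 y -0.1643 row 2.44 1.37 yaw 8.0
28.0 y -0.1582 row 3.02 1.76 yaw 10.0
26.0 y -0.1519 row 3.59 2.18 yaw 12.0
24.0 y -0.1455 row 4.14 2.61 yaw 14.0
22.0 y -0.1391 row 4.68 3.06 yaw 16.0
20.0 y -0.1325 row 5.2 3.54 yaw 18.0
```

```bash
python3 -m crank '[0,0,0,0.1,0, 0,0,0,0.3,0, 0,0.62,0.31,0.3,2, 0,1.24,0.64,0.3,4, 0,1.85,0.99,0.3,6, 0,2.44,1.37,0.3,8, 0,3.02,1.76,0.3,10, 0,3.59,2.18,0.3,12, 0,4.14,2.61,0.3,14, 0,4.68,3.06,0.3,16, 0,5.2,3.54,0.3,18, 0,5.2,3.54,0.3,18]'; python3 arc.py 18 16 14 12 10 8 6 5 4
```

```text
clock: 7.25
position: [0.5766, -0.1307, 0.1765]
eef_rot: [3.14, 0.002, 2.36]
wrist_force: [-2.4, -1.8, 15.5]
finger_gap: 0.288
R 0.2005 phi 19.56 z 0.1764838570053489
18.0 y -0.1255 row 0.49 0.24 yaw 1.6
16.0 y -0.1189 row 1.1 0.57 yaw 3.6
14.0 y -0.1121 row 1.71 0.92 yaw 5.6
12.0 y -0.1053 row 2.3 1.3 yaw 7.6
10.0 y -0.0984 row 2.88 1.69 yaw 9.6
8.0 y -0.0915 row 3.44 2.1 yaw 11.6
6.0 y -0.0846 row 3.99 2.54 yaw 13.6
5.0 y -0.0811 row 4.26 2.76 yaw 14.6
4.0 y -0.0776 row 4.53 2.99 yaw 15.6
```

```bash
python3 -m crank '[0,0.49,0.24,0,1.6, 0,1.1,0.57,0,3.6, 0,1.71,0.92,0,5.6, 0,2.3,1.3,0,7.6, 0,2.88,1.69,0,9.6, 0,3.44,2.1,0,11.6, 0,3.99,2.54,0,13.6, 0,3.99,2.54,0,13.6, 0,3.99,2.54,0,13.6]'; python3 arc.py 5 4 3 2 1 0 -1 -2 -3 -4
python3 - <<'E'
from h import *
a=ctrl.camera("side")[0][:,:,::-1]; b=ctrl.camera("top")[0][:,:,::-1]
a=cv2.resize(a[160:260,220:320],None,fx=4,fy=4,interpolation=2); b=cv2.resize(b[120:220,240:340],None,fx=4,fy=4,interpolation=2)
cv2.imwrite("pics/c3.png",np.hstack([a,b]))
E
```

```text
clock: 8.15
position: [0.5668, -0.0848, 0.1764]
eef_rot: [3.138, 0.002, 2.123]
wrist_force: [-1.5, 0.5, 15.9]
finger_gap: 0.29
R 0.1998 phi 6.08 z 0.17636500237053385
5.0 y -0.081 row 0.34 0.17 yaw 1.1
4.0 y -0.0775 row 0.65 0.32 yaw 2.1
3.0 y -0.0741 row 0.96 0.49 yaw 3.1
2.0 y -0.0706 row 1.26 0.66 yaw 4.1
1.0 y -0.0671 row 1.56 0.83 yaw 5.1
0.0 y -0.0636 row 1.86 1.01 yaw 6.1
-1.0 y -0.0601 row 2.16 1.2 yaw 7.1
-2.0 y -0.0566 row 2.45 1.39 yaw 8.1
-3.0 y -0.0531 row 2.74 1.59 yaw 9.1
-4.0 y -0.0497 row 3.02 1.79 yaw 10.1
```

View pics/c3.png

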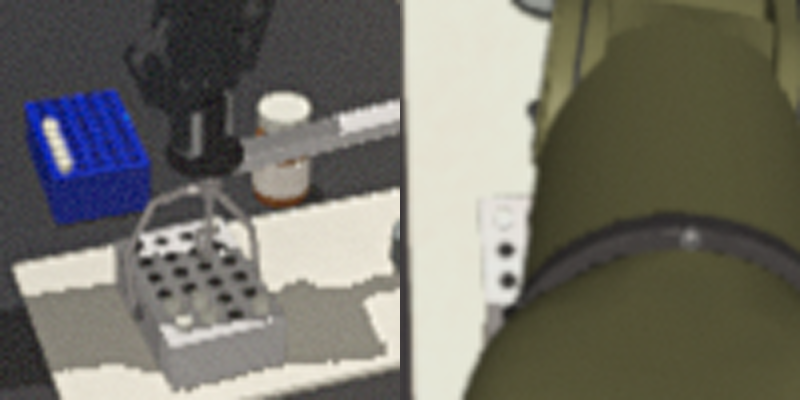

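The hook hangs between the bail's legs just in front of it, at about (207,230) in the left crop, and nothing has been touched. I'll continue slowly.

```bash
python3 -m crank '[0,0.34,0.17,0,1.1, 0,0.65,0.32,0,2.1, 0,0.96,0.49,0,3.1, 0,1.26,0.66,0,4.1, 0,1.56,0.83,0,5.1, 0,1.86,1.01,0,6.1, 0,1.86,1.01,0,6.1, 0,1.86,1.01,0,6.1]'; python3 arc.py -0.5 -1 -1.5 -2 -2.5 -3 -3.5 -4 -4.5 -5 -6
python3 - <<'E'
from h import *
o=ctrl.get_obs();print(o['wrist_force'],o['moment'])
a=ctrl.camera("side")[0][:,:,::-1]
cv2.imwrite("pics/c4.png",cv2.resize(a[180:250,240:310],None,fx=7,fy=7,interpolation=2))
E
```

```text
clock: 9.05
position: [0.566, -0.0634, 0.1764]
eef_rot: [3.137, 0.002, 2.017]
wrist_force: [-1.0, 0.6, 15.5]
finger_gap: 0.285
R 0.1995 phi -0.04 z 0.17637469017291363
-0.5 y -0.0619 row 0.14 0.07 yaw 0.5
-1.0 y -0.0601 row 0.3 0.15 yaw 1.0
-1.5 y -0.0584 row 0.45 0.22 yaw 1.5
-2.0 y -0.0566 row 0.61 0.3 yaw 2.0
-2.5 y -0.0549 row 0.76 0.39 yaw 2.5
-3.0 y -0.0532 row 0.92 0.47 yaw 3.0
-3.5 y -0.0514 row 1.07 0.55 yaw 3.5
-4.0 y -0.0497 row 1.22 0.64 yaw 4.0
-4.5 y -0.0479 row 1.37 0.72 yaw 4.5
-5.0 y -0.0462 row 1.52 0.81 yaw 5.0
-6.0 y -0.0427 row 1.82 0.99 yaw 6.0
[-1.04854655  0.62715675 15.52266305] [-0.04327264  0.69911294  0.09794274]
```

View pics/c4.png

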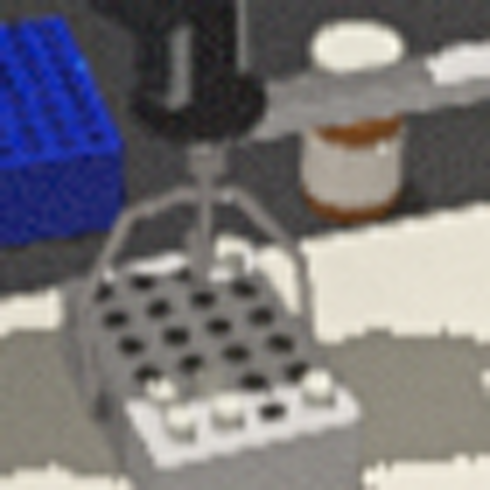

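```bash
python3 -m crank '[0,0.14,0.07,0,0.5, 0,0.3,0.15,0,1, 0,0.45,0.22,0,1.5, 0,0.61,0.3,0,2, 0,0.76,0.39,0,2.5, 0,0.76,0.39,0,2.5, 0,0.76,0.39,0,2.5]'; python3 arc.py -3 -3.5 -4 -4.5 -5
```

```text
clock: 9.8
position: [0.5663, -0.0548, 0.1764]
eef_rot: [3.137, 0.001, 1.973]
wrist_force: [-0.3, 0.3, 15.1]
finger_gap: 0.288
R 0.1994 phi -2.53 z 0.1763990582917919
-3.0 y -0.0532 row 0.15 0.07 yaw 0.5
-3.5 y -0.0514 row 0.3 0.15 yaw 1.0
-4.0 y -0.0497 row 0.46 0.23 yaw 1.5
-4.5 y -0.048 row 0.61 0.31 yaw 2.0
-5.0 y -0.0462 row 0.77 0.39 yaw 2.5
```

```bash
python3 -m crank '[0,0.08,0.04,0,0.25, 0,0.15,0.07,0,0.5, 0,0.15,0.07,0,0.5, 0,0.15,0.07,0,0.5]'; python3 -c "
from h import *
o=ctrl.get_obs();print(o['wrist_force'],o['moment'])"
```

```text
clock: 10.2
position: [0.5664, -0.0532, 0.1764]
eef_rot: [3.137, 0.001, 1.965]
wrist_force: [-1.8, 1.8, 15.8]
finger_gap: 0.29
[-1.8114022   1.76398943 15.78840283] [-0.07947256  0.6495659   0.08221758]
```

```bash
python3 -m crank '[0,0.08,0.04,0,0.25, 0,0.15,0.07,0,0.5, 0,0.15,0.07,0,0.5, 0,0.15,0.07,0,0.5]'; python3 -c "
from h import *
o=ctrl.get_obs();print(o['wrist_force'],o['moment'])"
```

```text
clock: 10.6
position: [0.5665, -0.0515, 0.1764]
eef_rot: [3.137, 0.001, 1.956]
wrist_force: [-1.2, 1.2, 15.1]
finger_gap: 0.29
[-1.18403291  1.24933939 15.09032826] [-0.04465446  0.63458469  0.11260031]
```

```bash
python3 -m crank '[0,0.08,0.04,0,0.25, 0,0.1,0.05,0,0.35, 0,0.1,0.05,0,0.35, 0,0.1,0.05,0,0.35]'; python3 -c "
from h import *
o=ctrl.get_obs();print(o['wrist_force'],o['moment'])"
```

```text
clock: 11.0
position: [0.5666, -0.0503, 0.1764]
eef_rot: [3.137, 0.001, 1.95]
wrist_force: [-1.3, 1.4, 16.0]
finger_gap: 0.289
[-1.2556376   1.38507265 16.03295373] [-0.03063286  0.6357643   0.1377087 ]
```

```bash
python3 -m crank '[0,0.08,0.04,0,0.25, 0,0.1,0.05,0,0.35, 0,0.1,0.05,0,0.35, 0,0.1,0.05,0,0.35]'; python3 -c "
from h import *
o=ctrl.get_obs();print(o['wrist_force'],o['moment'])"
```

```text
clock: 11.4
position: [0.5667, -0.0492, 0.1764]
eef_rot: [3.137, 0.001, 1.944]
wrist_force: [-0.5, 0.3, 15.3]
finger_gap: 0.288
[-0.51657952  0.30204406 15.26758213] [0.02665949 0.68208489 0.11785836]
```

```bash
python3 -m crank '[0,0.08,0.04,0,0.25, 0,0.1,0.05,0,0.35, 0,0.1,0.05,0,0.35, 0,0.1,0.05,0,0.35]'; python3 -c "
from h import *
o=ctrl.get_obs();print(o['wrist_force'],o['moment'])"
```

```text
clock: 11.8
position: [0.5668, -0.048, 0.1764]
eef_rot: [3.137, 0.001, 1.938]
wrist_force: [-1.3, 0.4, 15.3]
finger_gap: 0.286
[-1.2648767   0.42756909 15.30588545] [0.04523568 0.64601377 0.15927655]
```

```bash
python3 -m crank '[0,0,0,0,0, 0,0,0,0,0]'
python3 - <<'E'
from h import *
o=ctrl.get_obs();print(o['wrist_force'],o['moment'])
a=ctrl.camera("side")[0][:,:,::-1]
cv2.imwrite("pics/c5.png",cv2.resize(a[180:250,240:310],None,fx=7,fy=7,interpolation=2))
E
```

```text
clock: 12.0
position: [0.5668, -0.048, 0.1764]
eef_rot: [3.137, 0.001, 1.938]
wrist_force: [-1.1, 1.2, 16.0]
finger_gap: 0.289
[-1.10666475  1.24399513 16.00338573] [0.02266065 0.64597812 0.15784709]
```

View pics/c5.png

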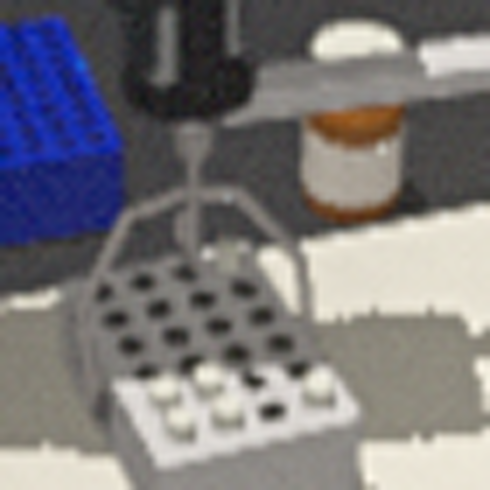

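```bash
python3 -m crank '[0,0.04,0.02,0,0.15, 0,0.08,0.04,0,0.25, 0,0.08,0.04,0,0.25, 0,0.08,0.04,0,0.25]'; python3 -c "
from h import *
o=ctrl.get_obs();print(o['wrist_force'],o['moment'])"
```

```text
clock: 12.45
position: [0.5669, -0.0472, 0.1764]
eef_rot: [3.137, 0.001, 1.933]
wrist_force: [-0.4, 0.6, 16.6]
finger_gap: 0.287
[-0.42865352  0.64901732 16.55875781] [0.01272538 0.72027906 0.14532239]
```

```bash
python3 -m crank '[0,0.04,0.02,0,0.15, 0,0.08,0.04,0,0.25, 0,0.08,0.04,0,0.25, 0,0.08,0.04,0,0.25]'; python3 -c "
from h import *
o=ctrl.get_obs();print(o['wrist_force'],o['moment'])"
```

```text
clock: 12.85
position: [0.567, -0.0465, 0.1764]
eef_rot: [3.137, 0.001, 1.929]
wrist_force: [-1.0, 1.2, 16.0]
finger_gap: 0.284
[-1.01403098  1.24066496 16.02871116] [-0.02416451  0.61003717  0.28187978]
```

```bash
python3 -m crank '[0,0.04,0.02,0,0.15, 0,0.08,0.04,0,0.25, 0,0.08,0.04,0,0.25, 0,0.08,0.04,0,0.25]'; python3 -c "
from h import *
o=ctrl.get_obs();print(o['wrist_force'],o['moment'])"
```

```text
clock: 13.25
position: [0.567, -0.0463, 0.1764]
eef_rot: [3.137, 0.002, 1.925]
wrist_force: [-1.1, -0.4, 15.2]
finger_gap: 0.288
[-1.11824744 -0.449867   15.15504351] [-0.2732607   0.61569048  0.33740499]
```

```bash
python3 -m crank '[0,0,0,0,0, 0,0,0,0,0]'
python3 - <<'E'
from h import *
o=ctrl.get_obs();print(o['wrist_force'],o['moment'])
a=ctrl.camera("side")[0][:,:,::-1];p=cv2.imread("pics/side0.png")
# has block front face / caps moved? compare block's patch by template
g=cv2.cvtColor(a,6);g0=cv2.cvtColor(p,6)
T=g0[228:262,254:296]; r=cv2.matchTemplate(g[222:268,248:302],T,cv2.TM_CCOEFF_NORMED); print(cv2.minMaxLoc(r))
E
```

```text
clock: 13.45
position: [0.567, -0.0462, 0.1764]
eef_rot: [3.137, 0.002, 1.925]
wrist_force: [-1.5, -1.1, 15.6]
finger_gap: 0.292
[-1.54034982 -1.1337589  15.55252264] [-0.32479907  0.65523653  0.37510622]
(-0.2156086415052414, 0.776598334312439, (12, 12), (6, 6))
```

That is contact: Fy fell by about 1.7 N, the x moment stepped by -0.3, and the advance stalled at y=-0.0462. It puts the bar's centre at y≈-0.049, which agrees with the cameras. I'll back off 3 mm to centre the bar, then rise.

```bash
python3 -m crank '[0,-0.15,-0.08,0,-0.45, 0,-0.28,-0.15,0,-0.9, 0,-0.28,-0.15,0,-0.9, 0,-0.28,-0.15,-0.4,-0.9, 0,-0.28,-0.15,-0.8,-0.9, 0,-0.28,-0.15,-1.2,-0.9, 0,-0.28,-0.15,-1.6,-0.9, 0,-0.28,-0.15,-2.0,-0.9, 0,-0.28,-0.15,-2.0,-0.9, 0,-0.28,-0.15,-2.0,-0.9]'
python3 - <<'E'
from h import *
o=ctrl.get_obs();print(o['wrist_force'],o['moment'])
a=ctrl.camera("side")[0][:,:,::-1]
cv2.imwrite("pics/c6.png",cv2.resize(a[170:250,230:310],None,fx=7,fy=7,interpolation=2))
E
```

```text
clock: 14.5
position: [0.5667, -0.0487, 0.1966]
eef_rot: [3.136, 0.001, 1.94]
wrist_force: [-1.2, 0.7, 15.2]
finger_gap: 0.283
[-1.16451414  0.65619511 15.21597459] [-0.08342689  0.64810051  0.11084871]
```

View pics/c6.png

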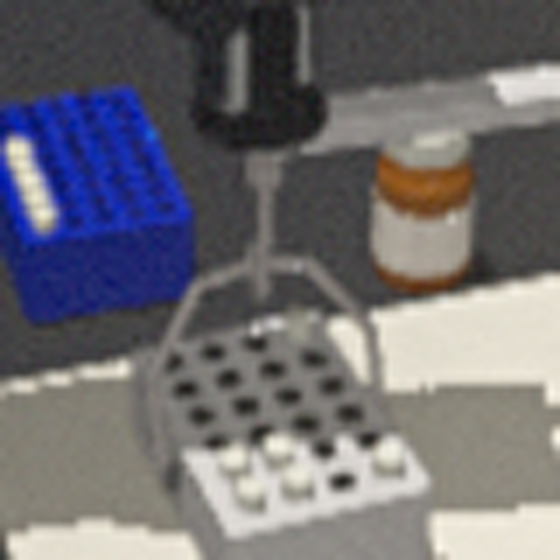

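The bar lies over the hook's inside, at about (261,268) in the crop. I'll rise slowly.

```bash
python3 -m crank '[0,0,0,-0.15,0, 0,0,0,-0.3,0, 0,0,0,-0.45,0, 0,0,0,-0.6,0, 0,0,0,-0.7,0, 0,0,0,-0.8,0, 0,0,0,-0.9,0, 0,0,0,-1.0,0, 0,0,0,-1.0,0, 0,0,0,-1.0,0]'; python3 -c "
from h import *
o=ctrl.get_obs();print(o['wrist_force'],o['moment'])"
```

```text
clock: 15.55
position: [0.5667, -0.0486, 0.2058]
eef_rot: [3.137, 0.001, 1.94]
wrist_force: [-0.4, 1.1, 9.8]
finger_gap: 0.289
[-0.3786431   1.06802056  9.78538866] [-0.05888153  0.28220614  0.12662548]
```

```bash
python3 -m crank '[0,0,0,-0.1,0, 0,0,0,-0.2,0, 0,0,0,-0.3,0, 0,0,0,-0.4,0, 0,0,0,-0.5,0, 0,0,0,-0.6,0, 0,0,0,-0.7,0, 0,0,0,-0.8,0, 0,0,0,-0.9,0, 0,0,0,-1.0,0, 0,0,0,-1.0,0, 0,0,0,-1.0,0]'; python3 -c "
from h import *
o=ctrl.get_obs();print(o['wrist_force'],o['moment'])"
```

```text
clock: 16.75
position: [0.5667, -0.0487, 0.2156]
eef_rot: [3.137, 0.001, 1.94]
wrist_force: [0.3, 0.3, 8.6]
finger_gap: 0.294
[0.3241466  0.32042438 8.61062245] [-0.13409157  0.17901211  0.16720656]
```

```bash
python3 -m crank '[0,0,0,-0.1,0, 0,0,0,-0.2,0, 0,0,0,-0.3,0, 0,0,0,-0.4,0, 0,0,0,-0.5,0, 0,0,0,-0.6,0, 0,0,0,-0.7,0, 0,0,0,-0.8,0, 0,0,0,-0.9,0, 0,0,0,-1.0,0, 0,0,0,-1.0,0, 0,0,0,-1.0,0]'
python3 - <<'E'
from h import *
o=ctrl.get_obs();print(o['wrist_force'],o['moment'])
a=ctrl.camera("side")[0][:,:,::-1]
cv2.imwrite("pics/c7.png",cv2.resize(a[150:260,220:330],None,fx=5,fy=5,interpolation=2))
E
```

```text
clock: 17.95
position: [0.5667, -0.0486, 0.2255]
eef_rot: [3.137, 0.001, 1.94]
wrist_force: [2.2, 0.7, 7.1]
finger_gap: 0.295
[2.19837344 0.6649572  7.1404998 ] [-0.09607201  0.13082995  0.11747547]
```

View pics/c7.png

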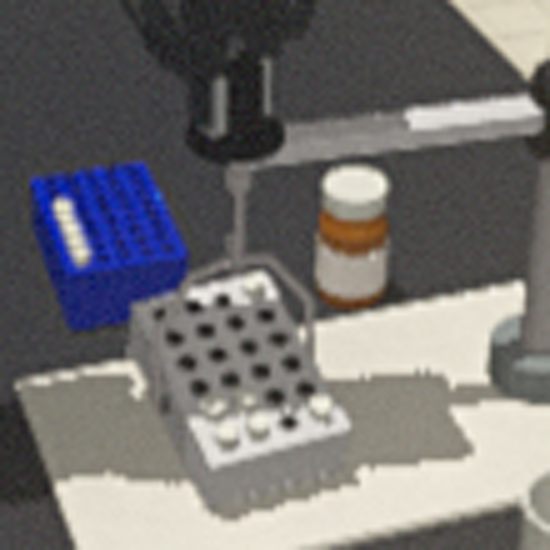

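The block is lifting and slants as expected, with its bail in the hook. I'll carry on up to the top (TCP z ≈0.2545).

```bash
python3 -m crank '[0,0,0,-0.12,0, 0,0,0,-0.24,0, 0,0,0,-0.36,0, 0,0,0,-0.48,0, 0,0,0,-0.6,0, 0,0,0,-0.72,0, 0,0,0,-0.84,0, 0,0,0,-0.96,0, 0,0,0,-1.08,0, 0,0,0,-1.2,0, 0,0,0,-1.3,0, 0,0,0,-1.4,0]'
```

```text
clock: 19.2
position: [0.5667, -0.0485, 0.2393]
eef_rot: [3.137, 0.001, 1.941]
wrist_force: [2.8, 1.1, 4.4]
finger_gap: 0.291
```

```bash
python3 -m crank '[0,0,0,-0.12,0, 0,0,0,-0.24,0, 0,0,0,-0.36,0, 0,0,0,-0.48,0, 0,0,0,-0.6,0, 0,0,0,-0.72,0, 0,0,0,-0.84,0, 0,0,0,-0.96,0, 0,0,0,-1.08,0, 0,0,0,-1.2,0, 0,0,0,-1.3,0, 0,0,0,-1.4,0]'; python3 -m crank '[0,0,0,0,0, 0,0,0,0,0, 0,0,0,0,0, 0,0,0,0,0, 0,0,0,0,0, 0,0,0,0,0, 0,0,0,0,0, 0,0,0,0,0, 0,0,0,0,0, 0,0,0,0,0, 0,0,0,0,0, 0,0,0,0,0]'
```

```text
clock: 20.4
position: [0.5667, -0.0487, 0.2531]
eef_rot: [3.137, 0.001, 1.94]
wrist_force: [5.6, 0.6, 5.0]
finger_gap: 0.288
clock: 21.6
position: [0.5666, -0.0487, 0.2531]
eef_rot: [3.137, 0.001, 1.94]
wrist_force: [5.8, 1.9, 5.6]
finger_gap: 0.291
```

```bash
python3 -m crank '[0,0,0,-0.05,0, 0,0,0,-0.1,0, 0,0,0,-0.15,0, 0,0,0,-0.2,0, 0,0,0,-0.2,0, 0,0,0,-0.2,0]'
```

```text
clock: 22.2
position: [0.5666, -0.0487, 0.2544]
eef_rot: [3.138, 0.001, 1.94]
wrist_force: [6.3, 1.2, 1.5]
finger_gap: 0.288
```

Fz is about 1.5 N at z 0.2544, so the arm is at its upper stop. I'll open the fingers slowly.

```bash
python3 -m crank '[2.8,0,0,0,0, 3,0,0,0,0, 3.4,0,0,0,0, 4,0,0,0,0, 5,0,0,0,0, 6,0,0,0,0, 7,0,0,0,0, 8.5,0,0,0,0, 8.5,0,0,0,0, 8.5,0,0,0,0]'; python3 -m crank '[8.5,0,0,-0.5,0, 8.5,0,0,-1.5,0, 8.5,0,0,-3,0, 8.5,0,0,-5,0, 8.5,0,0,-7,0, 8.5,0,0,-9,0, 8.5,0,0,-11,0, 8.5,0,0,-11,0, 8.5,0,0,-11,0]'
python3 - <<'E'
from h import *
from time import sleep
P=[ctrl.camera("side")[0][:,:,::-1] for _ in range(5)]
a,b=P[0],P[-1]; print("diff",np.abs(a[150:260,220:330].astype(int)-b[150:260,220:330]).mean(), np.abs(a[0:60,300:500].astype(int)-b[0:60,300:500]).mean())
cv2.imwrite("pics/c8.png",cv2.resize(b[110:270,210:360],None,fx=3.5,fy=3.5,interpolation=2)); print(ctrl.get_obs()['clock'])
p,d=ctrl.camera("side"); np.save("pics/s8d.npy",d); np.save("pics/s8.npy",p)
E
```

```text
clock: 23.2
position: [0.5646, -0.0492, 0.2543]
eef_rot: [3.142, -0.0, 1.939]
wrist_force: [-0.0, 0.2, 0.1]
finger_gap: 0.992
clock: 24.1
position: [0.5646, -0.0493, 0.3648]
eef_rot: [3.141, 0.0, 1.939]
wrist_force: [-0.9, -0.3, -0.4]
finger_gap: 0.995
diff 2.9462258953168043 1.8586666666666667
24.35
```

View pics/c8.png

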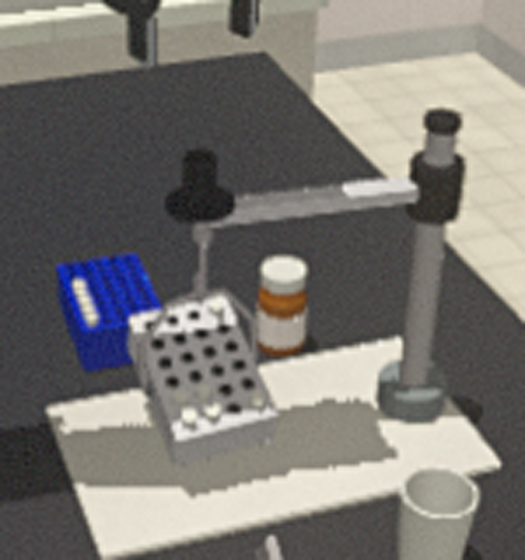

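The block hangs slanted on the hook, the arm is up and the gripper is clear. I'll wait for the sway to die down and check it's at rest before handing in.

```bash
W='[8.5,0,0,0,0, 8.5,0,0,0,0, 8.5,0,0,0,0, 8.5,0,0,0,0, 8.5,0,0,0,0, 8.5,0,0,0,0, 8.5,0,0,0,0, 8.5,0,0,0,0, 8.5,0,0,0,0, 8.5,0,0,0,0, 8.5,0,0,0,0, 8.5,0,0,0,0]'; python3 -m crank '[8.5,0,0,-3,0, 8.5,0,0,-3,0, 8.5,0,0,-3,0, 8.5,0,0,-3,0, 8.5,0,0,-3,0, 8.5,0,0,-3,0, 8.5,0,0,-3,0, 8.5,0,0,-3,0, 8.5,0,0,-3,0, 8.5,0,0,-3,0, 8.5,0,0,-3,0, 8.5,0,0,-3,0]' >/dev/null; python3 -m crank '[8.5,0,0,0,0, 8.5,0,0,0,0, 8.5,0,0,0,0, 8.5,0,0,0,0, 8.5,0,0,0,0, 8.5,0,0,0,0, 8.5,0,0,0,0, 8.5,0,0,0,0, 8.5,0,0,0,0, 8.5,0,0,0,0, 8.5,0,0,0,0, 8.5,0,0,0,0]'
python3 - <<'E'
from h import *
P=[];
for _ in range(8):
    p,d=ctrl.camera("side"); P.append(p.astype(int))
for q in P[1:]: print(np.abs(q-P[0])[190:242,245:292].mean().round(2),np.abs(q-P[0])[0:50,300:400].mean().round(2))
uv,X=cloud("side",d)
b=lambda x0,y0,x1,y1:(uv[:,0]>x0)&(uv[:,0]<x1)&(uv[:,1]>y0)&(uv[:,1]<y1)
k=b(255,150,280,172)&(X[:,2]>.2); print("knob top z",np.percentile(X[k][:,2],[50,95,99]),X[k].mean(0))
k=b(245,195,292,242)&(X[:,2]>.02)&(X[:,1]>-.2)&(X[:,1]<.05); print("block z range",np.percentile(X[k],[1,50,99],axis=0).round(3))
for n,c in(("rack",lambda p:(p[...,2]>90)&(p[...,0]<60)&(p[...,1]<60)),("jar",lambda p:(p[...,0]>120)&(p[...,2]<70)&(p[...,1]<110))):
    s0=cv2.imread("pics/side0.png")[:,:,::-1].astype(int)
    f=lambda p:np.argwhere(c(p)[170:240,220:320]).mean(0)
    print(n,f(s0),f(P[-1]))
E
```

```text
clock: 26.8
position: [0.5646, -0.0493, 0.3943]
eef_rot: [3.142, -0.0, 1.939]
wrist_force: [0.2, -1.2, 0.3]
finger_gap: 0.998
2.45 1.82
2.45 1.77
2.44 1.8
2.47 1.79
2.41 1.81
2.45 1.82
2.43 1.8
knob top z [0.25649743 0.29057845 0.29142678] [ 0.56724531 -0.05879416  0.26338009]
block z range [[ 0.515 -0.122  0.036]
 [ 0.563 -0.07   0.092]
 [ 0.683  0.048  0.155]]
rack [28.91468531 22.25174825] [27.21631206 19.7287234 ]
jar [26.22857143 67.8       ] [25.88679245 69.33962264]
```

```bash
python3 -c "
from workcell import ctrl
print(ctrl.job_done())"
```

```text
the job is handed in; nothing more can be done
None
```

The small block hangs on the hook with the arm fully up and the gripper clear, and I handed the job in at about 27 s of the 72 s. It reported no verdict.

**What I did:**
- **Drawing down:** I gripped the knob, drew the hook down about 78 mm, and swung it in along its arc.
- **Feeling for the handle:** I stopped when the shank touched the bail. The sideways force changed by about 1.7 N and the motion stalled at y ≈ -0.046. That put the bail's bar at y ≈ -0.049, which matched the cameras.
- **Lifting:** I backed off 3 mm to centre the bar in the hook, then rose slowly. The hook took the block's weight at about 49 mm drawn down. I let go at the upper stop, with only about 1.5 N left on the wrist.

**Last checks:**
- **Arm height:** the knob's top reads 0.291 m, against 0.290 m at the start, so the arm is fully up.
- **Block:** it is slanted, I judge by about the bail's lean (0.36 rad, not measured on the hanging block). It showed no movement beyond image noise over 0.4 s.
- **Block clearance:** its lowest visible points are about 36 mm above the bench. I did not measure the underside's centre directly.
- **Rack, jar and cup:** the rack's and jar's colour masks shifted by 2–3 pixels at most, and I put that down to the block now partly hiding them. I checked the cup only by eye.
- **Check that failed:** while the hook was touching the bail I tried to compare the block's image with the first picture. The match landed at the edge of its search window (score 0.78), probably because of the arm's shadow. The only sign that the block had not been shoved is that it kept its place in the pictures before the touch.

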